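# Try the sample case lid, unlock it if it is caught, and hold it open

### The job

Take the sample transport case's lid by its steel bar handle and gently tug it up a little, before touching the black transport lock on the front ledge, to learn whether the lid is caught: the lock is unmarked, and either end of its track may be the locked one. If the lid is caught, slide the lock all the way to the stop at the other end of its track; then raise the lid by its bar to about 45 degrees and finish while still holding it there with the gripper, because it falls shut when let go. Do not wrench the catch, and leave the beaker, the dropper bottle and the timer where they stand.

Things in the scene. Friction and masses are not known exactly. Their poses are not given: they have to be found in the camera images.
- case: White sample transport case, fixed, yawed up to 0.3 rad. Origin on the worktop under it; x to the hinge side (back), y left along the front, z up. Chamber x -75 to +105 mm, y +-110 mm, closed by a grey lid 8 mm thick, top at z 100. Before it a ledge x -135 to -75, y +-110, top at z 60, with the lock's track along y.
- lid (a joint): Hinge of the grey lid, rad. 0 shut, grows as the front rises, stop at 1.7. 2 to 4 N to lift at the bar, no spring: falls shut when let go. Always some play: even when caught it rises to about 0.035 rad (5 mm at the bar) before the hidden catch stops it firmly; if not caught it keeps rising.
- lid_bar (a point): Middle of the lid's steel bar handle: round, 12 mm thick, 110 mm long along case y, on 10 mm posts at its ends, axis 41 mm above the lid's top; lid shut: at case (-40, 0, 141) mm, 148 mm before and 46 mm above the hinge axis. Fingers can straddle it from above, closing along case x; it may turn between the pads. Axes turn with the lid.
- lid_hinge (a point): Point on the lid's hinge axis at mid width, at case (108, 0, 95) mm; the axis runs along the case's y. Axes as the case.
- lock (a joint): Transport lock, m of slide along case +y. 0 right stop, 0.050 left stop; starts within 4 mm of the right stop. 2 N friction, no spring. Its hidden hook catches a striker under the lid at the right end, at the left end, or at neither, never at both; not visible from outside. If caught at the right, the lid is free with the lock at the left stop. Slides easily while the lid lies shut.
- lock_top (a point): Centre of the top of the lock's black knob, 18 mm (case x) by 16 mm (case y), 40 mm tall above the ledge; at case (-105, -25 + slide, 100) mm, 65 mm in front of the lid's bar. Axes as the case.
- lock_hook: The steel hook bar that the lock carries through the front wall at case z 72 mm; mostly hidden. Origin 10 mm behind the lock's centre. The striker must not press on it with more than 40 N.
- beaker: Clear plastic beaker, 82x90x94 mm, loose, standing about 200 mm to the right of the case's middle; origin at the centre of its underside. Bystander.
- dropper: Small brown dropper bottle, 25x25x66 mm, loose, standing about 180 mm to the left of the case's middle; origin at the centre of its underside. Bystander.
- timer: Small white desk timer, 41x66x54 mm, loose, standing left of the case near its back; origin at the centre of its underside. Bystander.

How it is judged:
By the outcome, as a careful person would: the job done as asked, in the order asked, and still so for the second after the job is handed in, while the arm keeps its last pose, push and grip.
It also fails if it takes over 64 s, if anything falls off the work surface, if the arm or the gripper's body presses on something with over 40 N, if the wrist force passes 120 N, or if a joint passes its speed limit or range.

### The arm

A 6-joint arm with a two-finger parallel gripper is mounted at the origin on a cart in front of the work surface, level with it; the furniture and walls round the work are solid. World frame = base frame: x ahead of the robot, y to its left, z up, the work surface at z = 0. Lengths are in m, angles in rad, forces in N, time in s.
With the tool pointing down it reaches from about 0.4 to 0.925 m from the base axis. Payload 12.5 kg.
Tool frame: the origin (TCP) lies at the very end of the fingers, on their centre line; the grasp point (between the pads) lies 19 mm behind it; z points along the fingers, y is the line along which they close (so a half turn about z gives the same grasp; the last joint's range is limited). The gripper opens to 95 mm and grips with 3 to 60 N. Pads are 20 mm wide; open, the fingers measure 119 mm over their backs; the gripper's body (75 mm by 180 mm) begins 59 mm behind the grasp point.
Start: joints at [-1.409, 0.491, 1.559, -0, 1.092, -0.106], TCP at [0.165, -0.603, 0.191] pointing down, gripper open.
Joint ranges: [-3.1, 3.1], [-0.84, 2.19], [0.05, 2.79], [-1.13, 4.28], [0.06, 2.93], [-2.69, 2.69]. Speed limits (rad/s): [2.22, 2.22, 2.79, 3.14, 3.14, 3.14].

### API

Orientations are given as a unit quaternion [w, x, y, z].
In Python, from cell import env gives the robot as it stands.
- The arm moves only by the shell command python3 steer.py, which reads ROWS from standard input. ROWS is one flat JSON list of numbers that holds 1 to 12 rows one after another, with no inner brackets; each row has 5 numbers: the opening from 0.0 (shut) to 1.0 (fully open), then dx, dy, dz in units of 5 mm, then a turn about the tool's z in rad; each row is the pose to reach, as a shift and turn from the pose commanded when the command began, along the tool's axes at that moment; what a row does not reach only later rows make up. A row lasts 1/8 s, in which the tool goes at most 0.0625 m and 0.188 rad, less where a joint would pass 70% of its speed; a pose out of reach is approached as far as the arm can. The fingers move at their own pace and stop on an object; the grip force is fixed at half the most. Time passes only in rows, so rows that do not move let the fingers close. It prints the time, the measured TCP pose, the force, the opening and the grip force at its end. Input that does not fit is refused with a message, and nothing moves.
- env.get_state(): the state, without advancing time (a new reading comes with each control period).
- env.camera(name): name is "side" or "top" or "wrist"; returns a dict with "frame" (480x640x3 uint8, blue, green, red), "fx", "fy", "cx", "cy" (pixels), "k1" (the pictures are not rectified: a ray, as slopes to the right and down, at radius r is drawn at 1 + k1 r^2 times it, then the intrinsics apply), "xyz" and "rotation" of the camera in the world. Camera axes: x right, y down, z forward; pixel columns grow to the right and rows downward; lengths in m; the calibration is good to about 2 mm. A picture is of the moment at which its call begins. There is no depth.
- env.hand_in(): hands the job in; it is judged then, once.
The state is a dict: "time": time; "qpos": joint angles; "joint_velocities": joint speeds; "joint_efforts": joint torques, N m; "tool_pos": TCP position; "tcp_rot": TCP orientation; "wrist_force": force on the tool from outside, world axes, zero at the start; "moment": the same for the moment, N m; "width": opening from 0.0 (shut) to 1.0 (fully open); "grip_force": force on a finger pad.
Only numpy, scipy, OpenCV 4.12 (cv2) and the standard library are available. Lean on these libraries where they do the work, as an engineer would, in place of code of your own. Each camera call takes 0.05 s, during which the arm holds its last target. There are 200 camera calls.

## Working session

There is one attempt and no reset: what is moved stays moved. The work goes in short steps, Python scripts to look and compute and a shell command to move; the robot and the scene stay as the last step left them, time stands still between calls to the robot, and variables do not carry over. Pictures are saved under pics/ and viewed, at most 12 in all, crops included, and the job is handed in when it is done.

```bash
ls; mkdir -p pics; python3 - <<'E'
from cell import env
import cv2
for n in ("top","side"):
    c=env.camera(n); cv2.imwrite(f"pics/{n}0.png",c["frame"])
    print(n,{k:c[k] for k in c if k!="frame"})
s=env.get_state();print(s)
E
```

```text
cell.py
pics
steer.py
top {'fx': 481.6947966489903, 'fy': 481.6947966489903, 'cx': 318.9308607248185, 'cy': 244.2458741480597, 'k1': -0.047958688222808236, 'xyz': array([0.55444893, 0.02919739, 0.95903837]), 'rotation': array([-0.02653864,  0.70753213, -0.7059151 ,  0.0194385 ])}
side {'fx': 587.8389442913682, 'fy': 587.8389442913682, 'cx': 309.7928491204343, 'cy': 235.7264836991715, 'k1': -0.05203073136415893, 'xyz': array([0.13537717, 0.8958409 , 0.49982759]), 'rotation': array([ 0.14394752, -0.1940455 ,  0.80363746, -0.5438679 ])}
{'time': 0.1, 'qpos': array([-1.40860909e+00,  4.91474868e-01,  1.55935204e+00, -9.02254374e-06,
        1.09173268e+00, -1.05601520e-01]), 'joint_velocities': array([ 0.00049781, -0.00146743, -0.00232615, -0.00096472,  0.00117096,
       -0.00119743]), 'joint_efforts': array([ 2.49387747e-03, -6.13623405e+01, -2.58606970e+01,  6.93934341e-02,
        4.70375223e-02, -7.40160726e-05]), 'tool_pos': array([ 0.16535629, -0.60249152,  0.19034793]), 'tcp_rot': array([-4.83160579e-04,  9.91049138e-01,  1.33496713e-01, -1.76776631e-05]), 'wrist_force': array([-0.26797901, -1.15271165,  0.00888581]), 'moment': array([-0.03284999,  0.01531618,  0.02774372]), 'grip_force': 0.0, 'width': 1.0016138321027908}
```

View pics/top0.png

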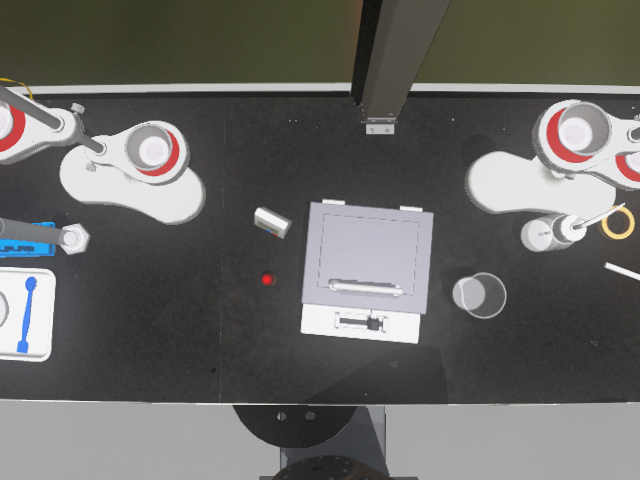

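View pics/side0.png

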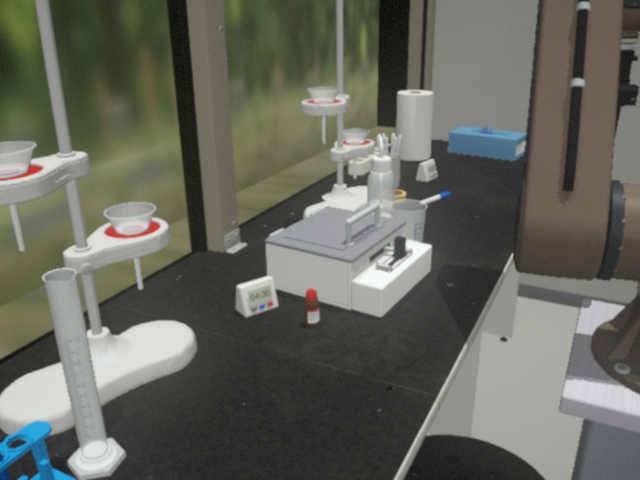

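The top view shows the lid with corners at about (310,202), (433,211), (428,313), (303,303). The bar runs from (330,287) to (402,292), and the lock knob is near (376,323). The beaker is at (480,296), the dropper at (267,280) and the timer at (272,222). The side view shows the bar standing on the lid, with the knob on the ledge at about (400,245).

```bash
cat > h.py <<'E'
import numpy as np, cv2
from scipy.spatial.transform import Rotation as R
from cell import env
def q2R(q): return R.from_quat(np.r_[q[1:],q[0]])
def ray(c,uv):
    K=np.array([[c["fx"],0,c["cx"]],[0,c["fy"],c["cy"]],[0,0,1]])
    p=cv2.undistortPoints(np.float64(uv).reshape(-1,1,2),K,np.array([c["k1"],0,0,0.])).reshape(-1,2)
    return q2R(c["rotation"]).apply(np.c_[p,np.ones(len(p))])
def plane(c,uv,z):
    d=ray(c,uv); o=c["xyz"]; return o+d*((z-o[2])/d[:,2])[:,None]
def proj(c,P):
    p=q2R(c["rotation"]).inv().apply(np.atleast_2d(P)-c["xyz"]); s=p[:,:2]/p[:,2:]
    s=s*(1+c["k1"]*(s**2).sum(1))[:,None]; return s*c["fx"]+[c["cx"],c["cy"]]
E
python3 - <<'E'
from h import *
c=env.camera("top"); f=c["frame"]
for p in [(330,230),(370,250),(365,289),(345,287),(320,325),(376,324),(350,322)]: print(p,f[p[1],p[0]])
roi=np.zeros(f.shape[:2],np.uint8); roi[195:350,295:440]=1
g=f.min(2).astype(int)
m=((g>90)&(roi>0)).astype(np.uint8)
cn=max(cv2.findContours(m,0,2)[0],key=cv2.contourArea)
lid=((np.abs(f.astype(int)-f[250,370]).max(2)<25)&(roi>0)).astype(np.uint8)
lid=cv2.morphologyEx(lid,cv2.MORPH_OPEN,np.ones((5,5)))
cl=max(cv2.findContours(lid,0,2)[0],key=cv2.contourArea)
r=cv2.minAreaRect(plane(c,cl[:,0],0.1)[:,:2].astype(np.float32)); print("lid",r,cv2.boxPoints(r))
bar=((g>205)).astype(np.uint8); bar[:275]=0; bar[299:]=0; bar[:,:322]=0; bar[:,410:]=0
ys,xs=np.nonzero(bar); rb=cv2.minAreaRect(plane(c,np.c_[xs,ys],0.145)[:,:2].astype(np.float32)); print("bar",rb)
k=((g<60)).astype(np.uint8); k[:312]=0;k[335:]=0;k[:,:362]=0;k[:,390:]=0
ys,xs=np.nonzero(k);print("knob px",xs.min(),xs.max(),ys.min(),ys.max())
rk=cv2.minAreaRect(plane(c,np.c_[xs,ys],0.1)[:,:2].astype(np.float32)); print("knob",rk)
v=cv2.resize(f[190:350,290:445],None,fx=5,fy=5,interpolation=2)[:,:775]
cv2.imwrite("pics/crop.png",cv2.resize(v,(581,600)))
E
```

```text
(330, 230) [197 188 189]
(370, 250) [205 195 195]
(365, 289) [242 241 240]
(345, 287) [243 242 241]
(320, 325) [244 244 243]
(376, 324) [115 109 110]
(350, 322) [124 121 121]
lid ((0.5867257118225098, -0.04907537251710892), (0.21976891160011292, 0.1829925924539566), 85.10594177246094) [[ 0.48618835 -0.15075333]
 [ 0.66851383 -0.16636509]
 [ 0.6872631   0.05260259]
 [ 0.5049376   0.06821434]]
bar ((0.5320843458175659, -0.04111386463046074), (0.12317492812871933, 0.016988618299365044), 88.27113342285156)Traceback (most recent call last):
  File "<stdin>", line 15, in <module>
    return umr_minimum(a, axis, None, out, keepdims, initial, where)
ValueError: zero-size array to reduction operation minimum which has no identity
```

```bash
python3 - <<'E'
from h import *
c=env.camera("top"); f=c["frame"]; g=f.min(2)
print("proj bar,knob top L/R stops, bar ends",proj(c,[[.5313,-.0435,.147],[.4645,-.0628,.1],[.4688,-.013,.1]]).round(1))
v=cv2.resize(f[270:350,290:440],None,fx=5,fy=5,interpolation=2)
cv2.imwrite("pics/crop.png",v)
print(g[316:334,362:392])
E
```

```text
proj bar,knob top L/R stops, bar ends [[367.  289.5]
 [375.6 326.6]
 [347.5 324.1]]
[[244 241 240 239 214 179 172 168 159 233 244 244 244 244 221 226 229 220
  221 221 224 196 181 194 230 235 237 242 244 244]
 [244 237 236 234 215 186 147 126 118 217 235 235 234 242 216 215 236 240
  242 242 240 205 164 147 196 205 216 241 243 244]
 [243 244 244 244 235 191 125  91  89 143 163 166 169 218 167 107 186 229
  241 235 215 211 216 195 224 219 230 241 243 244]
 [232 231 230 234 221 154 100  90  90  91  98 112 125 125 104 108 155 236
  244 234 180 218 242 237 242 230 240 244 244 244]
 [140 138 136 163 149 110  91  88  90  92  89  89  90  89  87  90 129 217
  236 230 178 226 243 243 244 240 242 244 244 243]
 [121 119 123 120 103  89  87  89  88  93 100 100  97  97  94  93  91 134
  179 196 156 229 243 244 244 235 241 244 243 244]
 [120 121 120 123 105  86  89  88  86  98 109 110 106 107 103 102  98 111
  119 120 105 229 243 244 243 229 240 243 244 244]
 [122 122 122 121 105  89  88  89  87  98 111 113 112 110 106 108  98 107
  117 122 104 230 243 243 243 238 242 244 244 244]
 [137 131 122 12
[... 534 characters left out ...]
110 112 112 108 117 233
  244 234 176 235 244 244 236 242 244 243 244 243]
 [238 236 234 228 221 214 198 167 122 109 112 104 101 104 102 104 112 215
  232 213 170 236 244 244 236 242 244 244 244 244]
 [241 238 238 240 242 243 238 231 215 202 202 199 191 167 154 167 202 223
  227 180 172 218 227 241 229 241 244 244 243 243]
 [240 235 234 238 241 242 240 241 243 237 237 237 231 217 219 231 241 243
  244 200 193 170 155 225 215 239 243 244 244 243]
 [244 243 243 243 244 244 244 243 243 238 238 240 236 235 239 242 243 243
  243 230 223 186 171 214 216 241 243 243 243 243]
 [244 243 244 244 244 244 243 243 244 243 244 243 243 243 244 244 243 244
  244 244 241 231 228 236 238 242 244 243 243 243]]
```

View pics/crop.png

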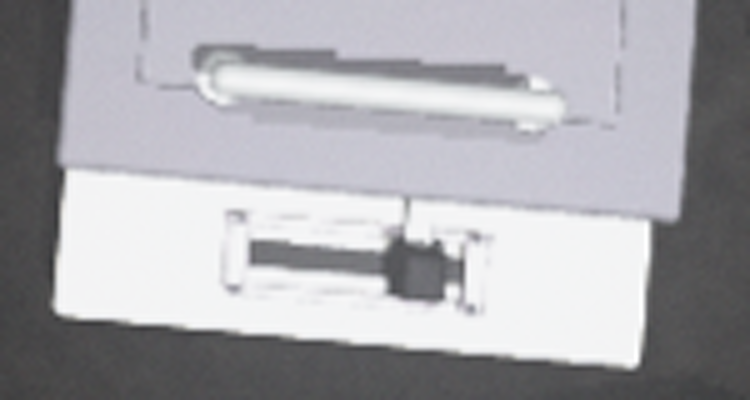

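The crop shows the bar centred at about (368,288) and the knob top at about (374.5,325). That puts the lock 2 mm left of its right stop. The case yaw is about -0.086 rad, and the bar is at about (0.533,-0.0445), which agrees with the position derived from the lid.

```bash
cat >> h.py <<'E'
YAW=-.0856
X=np.array([np.cos(YAW),np.sin(YAW),0]); Y=np.array([-X[1],X[0],0])
def shift(target):
    s=env.get_state(); r=q2R(s["tcp_rot"])
    d=r.inv().apply(np.array(target)-s["tool_pos"])
    t=r.inv().apply(X); turn=np.arctan2(-t[0],t[1]); turn=(turn+np.pi/2)%np.pi-np.pi/2
    print("shift",d.round(4),"turn",round(turn,4),"w",round(s["width"],3),"F",s["wrist_force"].round(1),"grip",round(s["grip_force"],1),"t",s["time"])
E
python3 - <<'E'
from h import *
c=env.camera("top")
print("knob",plane(c,[[374.5,325]],.1),"bar",plane(c,[[368.2,288]],.147))
shift([.5335,-.0445,.215])
E
```

```text
knob [[ 0.46738997 -0.06080182  0.1       ]] bar [[ 0.53385565 -0.04550953  0.147     ]]
shift [ 0.5027 -0.4408 -0.0242] turn -1.2174 w 1.0 F [0.4 0.6 0.1] grip 0.0 t 0.25
```

The manual's scale: shifts go in units of 5 mm. Converting my numbers, 0.503 m is 100.6, -0.441 m is -88.2.

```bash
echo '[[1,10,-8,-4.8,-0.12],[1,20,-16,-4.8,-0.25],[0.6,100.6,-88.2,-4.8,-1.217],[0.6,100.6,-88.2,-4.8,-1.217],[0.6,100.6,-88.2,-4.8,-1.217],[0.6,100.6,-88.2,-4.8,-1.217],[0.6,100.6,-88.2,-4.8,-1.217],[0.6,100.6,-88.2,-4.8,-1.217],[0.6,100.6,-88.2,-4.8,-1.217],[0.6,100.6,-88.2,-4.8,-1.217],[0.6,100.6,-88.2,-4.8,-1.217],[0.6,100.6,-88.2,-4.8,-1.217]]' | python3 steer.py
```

```text
refused: ROWS must be one flat list, 5 numbers to a row, no inner brackets. Nothing was moved.
```

Refused on format, not on reach. It needs one flat list, 5 numbers to a row, no inner brackets.

```bash
echo '[1,10,-8,-4.8,-0.12,1,20,-16,-4.8,-0.25,0.6,100.6,-88.2,-4.8,-1.217,0.6,100.6,-88.2,-4.8,-1.217,0.6,100.6,-88.2,-4.8,-1.217,0.6,100.6,-88.2,-4.8,-1.217,0.6,100.6,-88.2,-4.8,-1.217,0.6,100.6,-88.2,-4.8,-1.217,0.6,100.6,-88.2,-4.8,-1.217,0.6,100.6,-88.2,-4.8,-1.217,0.6,100.6,-88.2,-4.8,-1.217,0.6,100.6,-88.2,-4.8,-1.217]' | python3 steer.py; python3 -c "
from h import *
shift([.5335,-.0445,.122])"
```

```text
time: 1.75
tool_pos: [0.5348, -0.0419, 0.2145]
tcp_rot: [-0.0, 0.736, 0.677, 0.0]
wrist_force: [-0.6, 0.0, 0.4]
width: 0.6
grip_force: 0.0
shift [-0.0027 -0.0011  0.0925] turn 0.0034 w 0.6 F [-0.6  0.   0.4] grip 0.0 t 1.75
```

To row units: 0.092 m is 18.4, 0.07 m is 14.

```bash
echo '[0.6,-0.6,-0.2,8,0.003,0.6,-0.6,-0.2,14,0.003,0.6,-0.6,-0.2,18.4,0.003,0.6,-0.6,-0.2,18.4,0.003,0.6,-0.6,-0.2,18.4,0.003]' | python3 steer.py; python3 - <<'E'
from h import *
shift([.5335,-.0445,.122])
c=env.camera("wrist"); cv2.imwrite("pics/w1.png",c["frame"])
E
```

```text
time: 2.38
tool_pos: [0.5328, -0.0478, 0.1237]
tcp_rot: [0.0, 0.738, 0.675, 0.0]
wrist_force: [-0.2, 0.2, 0.0]
width: 0.598
grip_force: 0.0
shift [0.0034 0.0004 0.0017] turn -0.0039 w 0.598 F [-0.2  0.2  0. ] grip 0.0 t 2.375
```

View pics/w1.png

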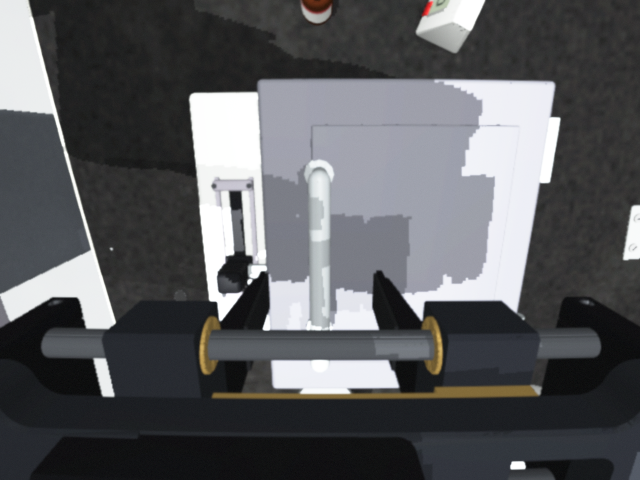

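The wrist view shows the bar at column 320, centred between the open fingertips at columns 265 and 378. The knob at (235,272) is clear of the fingers. Next I close the gripper.

To row units: 0.002 m is 0.4.

```bash
echo '[0,0,0,0.4,0,0,0,0,0.4,0,0,0,0,0.4,0,0,0,0,0.4,0,0,0,0,0.4,0,0,0,0,0.4,0]' | python3 steer.py
```

```text
time: 3.18
tool_pos: [0.5321, -0.0472, 0.121]
tcp_rot: [-0.0, 0.738, 0.675, -0.0]
wrist_force: [-5.6, 0.8, 12.7]
width: 0.066
grip_force: 25.0
```

```bash
python3 - <<'E'
from h import *
c=env.camera("side"); f=c["frame"]
shift([.5335,-.0445,.122])
print(proj(c,[.5335,-.0445,.141]),proj(c,env.get_state()["tool_pos"]))
cv2.imwrite("pics/s1.png",cv2.resize(f[160:320,250:450],None,fx=3.5,fy=3.5,interpolation=2))
E
```

```text
shift [ 0.0028  0.0012 -0.0008] turn -0.0033 w 0.065 F [-4.5  1.1 10. ] grip 22.7 t 3.225
[[362.23440314 213.17237827]] [[363.38235031 222.92783513]]
```

View pics/s1.png

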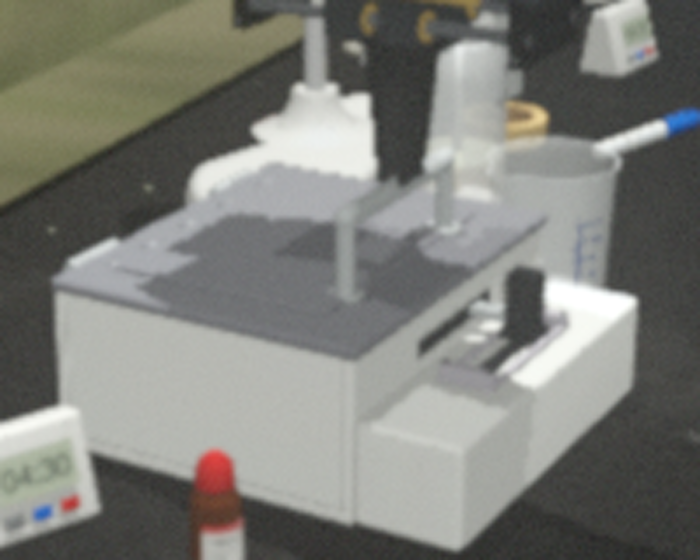

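The crop shows the fingers over the bar at about (400,185), but it doesn't show how far down the bar sits between the pads. I'll zoom in.

```bash
python3 - <<'E'
from h import *
a=env.camera("side")["frame"][190:245,335:395]; b=env.camera("wrist")["frame"][220:400,220:420]
a=cv2.resize(cv2.convertScaleAbs(a,alpha=1.6,beta=20),(420,385),interpolation=0); b=cv2.resize(b,(380,385))
cv2.imwrite("pics/z1.png",np.hstack([a,cv2.convertScaleAbs(b,alpha=1.3,beta=30)]))
E
```

```text
(no output)
```

View pics/z1.png

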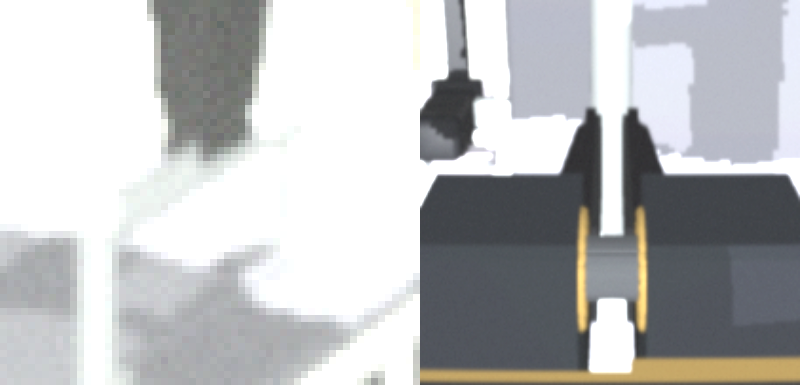

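The zoom shows the finger ends level with the top of the bar, and the width of 6 mm is less than the bar's 12 mm. So the pads are only pinching the top of the bar. I'll open, go 13 mm lower (still above the lid top) and close again.

```bash
echo '[0.5,0,0,0,0,0.5,0,0,0,0,0.5,0,0,0,0,0.5,0,0,0,0,0.5,0.4,0.2,1.2,0,0.5,0.4,0.2,2.6,0,0.5,0.4,0.2,2.6,0]' | python3 steer.py; python3 - <<'E'
from h import *
c=env.camera("side");f=c["frame"]
print(proj(c,env.get_state()["tool_pos"]))
cv2.imwrite("pics/z2.png",cv2.resize(f[180:255,315:415],(800,600),interpolation=0))
E
```

```text
time: 4.2
tool_pos: [0.5333, -0.0453, 0.107]
tcp_rot: [-0.001, 0.738, 0.675, -0.0]
wrist_force: [-0.8, -0.3, -0.4]
width: 0.5
grip_force: 0.0
[[362.16994825 230.14135278]]
```

View pics/z2.png

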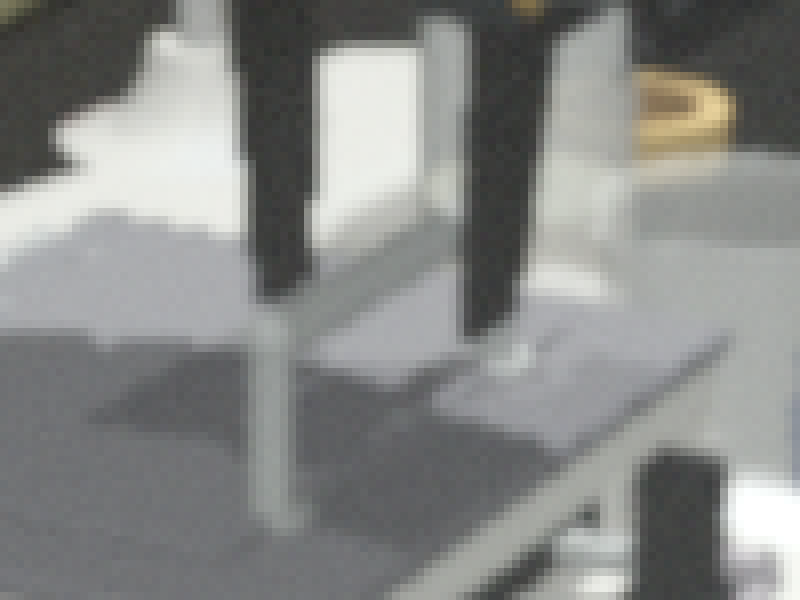

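The view shows the fingers straddling the bar, with tips at about (349,217) and (376,222) in full-frame pixels. They are now well below the bar axis, about 20 mm above the reported TCP. I'll close here.

```bash
echo '[0,0,0,0,0,0,0,0,0,0,0,0,0,0,0,0,0,0,0,0,0,0,0,0,0,0,0,0,0,0]' | python3 steer.py
```

```text
time: 5.0
tool_pos: [0.5322, -0.0452, 0.1078]
tcp_rot: [-0.001, 0.738, 0.675, -0.001]
wrist_force: [-7.1, 0.1, 5.2]
width: 0.115
grip_force: 30.0
```

To row units: -0.003 m is -0.6, -0.002 m is -0.4.

```bash
echo '[0,0,0,-0.2,0,0,0,0,-0.4,0,0,0,0.2,-0.6,0,0,0,0.2,-0.6,0]' | python3 steer.py; echo '[0,0,0,-0.2,0,0,0,0,-0.2,0]' | python3 steer.py
```

```text
time: 5.5
tool_pos: [0.5329, -0.0453, 0.1102]
tcp_rot: [-0.002, 0.738, 0.675, -0.001]
wrist_force: [-10.7, -0.4, -1.7]
width: 0.117
grip_force: 30.0
time: 5.75
tool_pos: [0.5333, -0.0453, 0.1113]
tcp_rot: [-0.001, 0.738, 0.675, -0.001]
wrist_force: [-7.3, -0.8, -2.9]
width: 0.116
grip_force: 30.0
```

```bash
for i in 1 2 ; do echo '[0,0,0,-0.2,0,0,0,0,-0.2,0]' | python3 steer.py | egrep 'pos|force'; done
```

```text
tool_pos: [0.5336, -0.0454, 0.1124]
wrist_force: [-5.7, -0.6, -2.3]
grip_force: 30.0
tool_pos: [0.5339, -0.0454, 0.1132]
wrist_force: [-5.3, -0.9, -9.3]
grip_force: 30.0
```

```bash
for i in 1 ; do echo '[0,0,0,-0.2,0,0,0,0,-0.2,0]' | python3 steer.py | egrep 'pos|force'; done
```

```text
tool_pos: [0.534, -0.0454, 0.1138]
wrist_force: [-2.7, -2.1, -21.2]
grip_force: 30.0
```

The lid is caught: it stopped firmly at about 5–6 mm with the force rising to 21 N. I'll lower it, let go and raise the tool.

To row units: 0.006 m is 1.2, -0.09 m is -18.

```bash
echo '[0,0,-0.2,0.6,0,0,0,-0.2,1.2,0,0,0,-0.2,1.2,0,0.5,0,-0.2,1.2,0,0.5,0,-0.2,1.2,0,0.5,0,-0.2,1.2,0,0.5,0,-0.2,1.2,0,0.5,0,-0.2,-8,0,0.3,0,-0.2,-18,0,0,0,-0.2,-18,0,0,0,-0.2,-18,0]' | python3 steer.py; python3 - <<'E'
from h import *
bar=np.array([.5337,-.0450,0])
k=bar-.065*X+(-.025+.004)*Y; print(k)
# shut fingers right of knob
shift(k-0.040*Y+np.array([0,0,.2]))
E
```

```text
time: 7.88
tool_pos: [0.5335, -0.0453, 0.2043]
tcp_rot: [-0.0, 0.738, 0.675, -0.0]
wrist_force: [-0.3, 0.3, 0.4]
width: 0.24
grip_force: 0.0
[ 0.46714259 -0.0603659   0.        ]
shift [-0.0609 -0.0646  0.0044] turn -0.0034 w 0.24 F [-0.3  0.3  0.4] grip 0.0 t 7.875
```

To row units: -0.03 m is -6, -0.065 m is -13.

```bash
echo '[0,-6,-6,0.8,0.188,0,-12.2,-13,0.8,0.376,0,-12.2,-13,0.8,0.564,0,-12.2,-13,0.8,0.752,0,-12.2,-13,0.8,0.94,0,-12.2,-13,0.8,1.128,0,-12.2,-13,0.8,1.316,0,-12.2,-13,0.8,1.504,0,-12.2,-13,0.8,1.567,0,-12.2,-13,0.8,1.567]' | python3 steer.py; python3 - <<'E'
from h import *
s=env.get_state(); print(s["qpos"])
r=q2R(s["tcp_rot"]).inv(); k=np.array([.46714,-.06037,0])-.04*Y
print("to start",r.apply(k+[0,0,.066]-s["tool_pos"]),"Y in tool",r.apply(Y))
E
```

```text
time: 9.12
tool_pos: [0.4631, -0.1002, 0.1997]
tcp_rot: [-0.0, 0.999, -0.042, -0.001]
wrist_force: [0.3, 0.9, 0.1]
width: 0.004
grip_force: 0.0
[-3.52562994e-01  2.66904451e-01  1.90314670e+00 -7.15516880e-05
  9.73624764e-01  1.30290831e+00]
to start [8.76350350e-04 4.24165962e-05 1.33650390e-01] Y in tool [ 9.65813765e-04 -9.99999412e-01  4.92497829e-04]
```

To row units: 0.133 m is 26.6, 0.115 m is 23.

```bash
echo '[0,0.2,0,10,0,0,0.2,0,18,0,0,0.2,0,23,0,0,0.2,0,26.6,0,0,0.2,0,26.6,0]' | python3 steer.py; python3 - <<'E'
from h import *
c=env.camera("side");f=c["frame"]
s=env.get_state(); print(proj(c,s["tool_pos"]),s["tool_pos"])
cv2.imwrite("pics/z3.png",cv2.resize(f[190:290,330:450],(720,600),interpolation=0))
E
```

```text
time: 9.75
tool_pos: [0.4636, -0.1001, 0.0664]
tcp_rot: [-0.0, 0.999, -0.042, -0.002]
wrist_force: [0.2, 0.6, 0.6]
width: 0.003
grip_force: 0.0
[[406.83223007 245.88919074]] [ 0.46415253 -0.10030115  0.06729122]
```

View pics/z3.png

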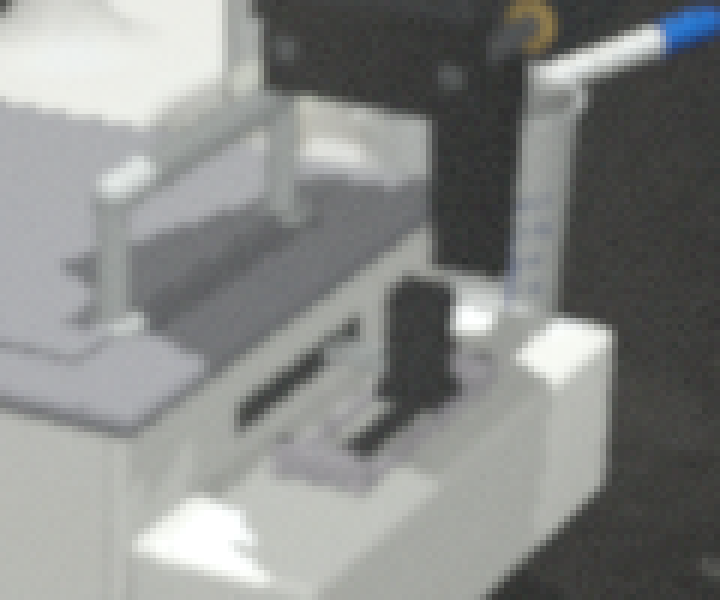

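The finger tips at about (407,235) sit behind and right of the knob, overlapping its upper part, and there is no contact yet. I'll push left.

To row units: -0.05 m is -10, -0.044 m is -8.8.

```bash
echo '[0,0,-2,0,0,0,0,-4,0,0,0,0,-5.6,0,0,0,0,-7.2,0,0,0,0,-8.8,0,0,0,0,-10,0,0]' | python3 steer.py|egrep 'pos|force';  echo '[0,0.2,-0.8,0,0,0,0.2,-1.6,0,0,0,0.2,-2,0,0]' | python3 steer.py|egrep 'pos|force'
```

```text
tool_pos: [0.469, -0.0502, 0.068]
wrist_force: [-0.4, -1.6, 3.7]
grip_force: 2.2
tool_pos: [0.4702, -0.0405, 0.0678]
wrist_force: [-2.6, -1.7, 6.1]
grip_force: 2.7
```

```bash
python3 - <<'E'
from h import *
c=env.camera("top");f=c["frame"]; g=f.min(2)
cv2.imwrite("pics/z4.png",cv2.resize(f[280:350,295:435],(800,400),interpolation=0))
print(proj(c,[.4688+.0025,-.013,.1]))
E
```

```text
[[347.48236652 322.71707918]]
```

```bash
for i in 1 2; do echo '[0,0,-0.4,0,0,0,0,-0.8,0,0,0,0,-0.8,0,0]' | python3 steer.py|egrep 'pos|force'; done
```

```text
tool_pos: [0.4706, -0.0365, 0.0678]
wrist_force: [-2.3, -0.4, 4.9]
grip_force: 2.1
tool_pos: [0.471, -0.0325, 0.0678]
wrist_force: [-2.7, -0.2, 3.9]
grip_force: 2.0
```

```bash
python3 - <<'E'
from h import *
a=env.camera("side")["frame"][190:290,330:450]; b=env.camera("top")["frame"][290:345,300:425]
cv2.imwrite("pics/z5.png",np.hstack([cv2.resize(a,(400,400),interpolation=2),cv2.resize(b,(400,400),interpolation=2)]))
E
```

```text
(no output)
```

View pics/z5.png

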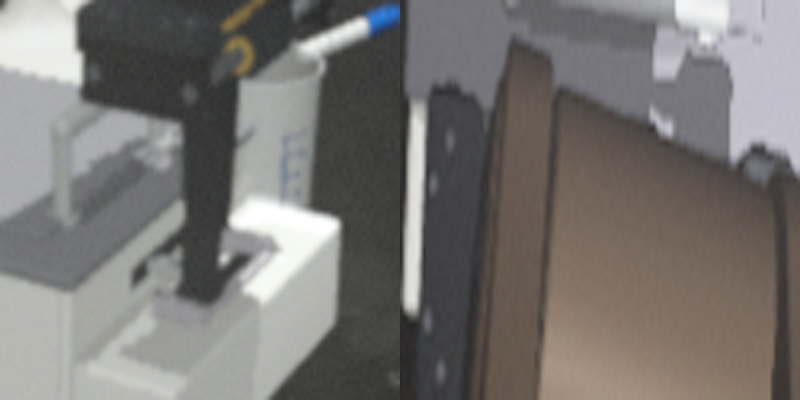

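The side view shows the knob pushed almost to the left end of its track, with the finger behind it. I'll continue to the stop.

```bash
for i in 1 2 3; do echo '[0,0,-0.2,0,0,0,0,-0.4,0,0,0,0,-0.4,0,0]' | python3 steer.py|egrep 'pos|force'; done
```

```text
tool_pos: [0.4714, -0.0307, 0.0678]
wrist_force: [-3.4, -0.8, 2.9]
grip_force: 1.8
tool_pos: [0.4717, -0.0287, 0.0678]
wrist_force: [-2.5, -1.5, 2.7]
grip_force: 1.5
tool_pos: [0.4719, -0.0267, 0.0678]
wrist_force: [-2.1, -2.1, 2.4]
grip_force: 1.3
```

```bash
python3 - <<'E'
from h import *
c=env.camera("side");f=c["frame"]
bar=np.array([.5337,-.0450,0])
def case(p): d=p-bar; return np.round([d@X-.04,d@Y,p[2]],4)
for s in (.04,.045,.05):
  k=bar-.065*X+(-.025+s)*Y
  print(s,[proj(c,k+dx*X+dy*Y+[0,0,z])[0].round(1) for dx,dy,z in((-.009,.008,.1),(.009,.008,.1),(-.009,.008,.06),(.009,.008,.06))])
g=cv2.resize(f[215:280,360:430],(700,600),interpolation=0);cv2.imwrite("pics/z6.png",cv2.convertScaleAbs(g,alpha=1.5,beta=10))
print(proj(c,env.get_state()["tool_pos"]))
E
```

```text
0.04 [array([392.9, 245.6]), array([383.7, 243.7]), array([392.2, 266.2]), array([383.1, 264.2])]
0.045 [array([391.6, 246.6]), array([382.4, 244.6]), array([390.9, 267.2]), array([381.9, 265.1])]
0.05 [array([390.4, 247.5]), array([381.2, 245.5]), array([389.7, 268.3]), array([380.6, 266.1])]
[[389.22642313 259.04429263]]
```

View pics/z6.png

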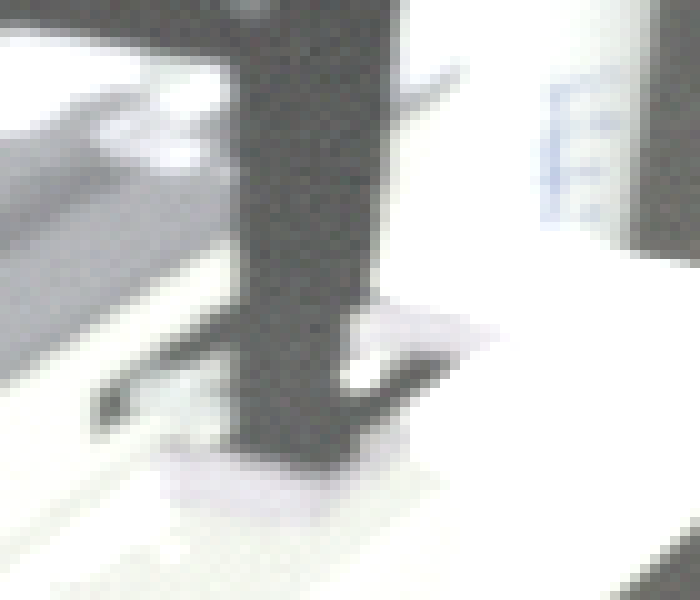

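The zoom shows the knob base at about columns 383–394 and row 264. That puts the lock at roughly 40 mm, short of the stop, so I keep pushing.

```bash
for i in 1 2 3; do echo '[0,0,-0.2,0,0,0,0,-0.4,0,0,0,0,-0.4,0,0]' | python3 steer.py|egrep 'pos|force'; done
```

```text
tool_pos: [0.472, -0.0258, 0.0679]
wrist_force: [-4.9, -12.8, 2.5]
grip_force: 6.2
tool_pos: [0.4721, -0.0252, 0.0679]
wrist_force: [-6.6, -27.2, 3.8]
grip_force: 13.8
tool_pos: [0.4722, -0.0247, 0.068]
wrist_force: [-9.0, -42.5, 4.4]
grip_force: 21.5
```

The push ended at a firm stop. I'll back off, go up and turn back to the bar.

To row units: -0.14 m is -28, -0.1 m is -20.

```bash
echo '[0,0,1.6,0,0,0,0,2.8,0,0,0,0,2.8,-10,0,0,0,2.8,-20,0,0,0,2.8,-28,0,0,0,2.8,-28,0]' | python3 steer.py|egrep 'pos|force'; python3 -c "
from h import *
c=env.camera('top'); 
shift([.5337,-.045,.2075])"
```

```text
tool_pos: [0.4725, -0.0347, 0.2104]
wrist_force: [-0.8, 0.3, -0.4]
grip_force: 0.0
shift [0.0628 0.0052 0.0012] turn -1.5701 w 0.002 F [-0.   0.4 -0.9] grip 0.0 t 14.925
```

To row units: 0.063 m is 12.6, 0.03 m is 6.

```bash
echo '[0,6,0.4,0.2,-0.188,0.5,12.6,1,0.2,-0.376,0.5,12.6,1,0.2,-0.564,0.5,12.6,1,0.2,-0.752,0.5,12.6,1,0.2,-0.94,0.5,12.6,1,0.2,-1.128,0.5,12.6,1,0.2,-1.316,0.5,12.6,1,0.2,-1.504,0.5,12.6,1,0.2,-1.57,0.5,12.6,1,0.2,-1.57,0.5,12.6,1,0.2,-1.57]' | python3 steer.py|egrep 'pos|force'; python3 - <<'E'
from h import *
c=env.camera('top')
shift([.5345,-.045,.107])
E
```

```text
tool_pos: [0.5333, -0.0449, 0.206]
wrist_force: [0.4, 0.1, 0.1]
grip_force: 0.0
shift [0.0001 0.0012 0.0992] turn -0.0017 w 0.503 F [-1.   0.3 -0.2] grip 0.0 t 16.35
```

```bash
echo '[0.5,0,0,10,0,0.5,0,-0.2,16,0,0.5,0,-0.2,19.8,0,0.5,0,-0.2,19.8,0,0,0,-0.2,19.8,0,0,0,-0.2,19.8,0,0,0,-0.2,19.8,0,0,0,-0.2,19.8,0,0,0,-0.2,19.8,0,0,0,-0.2,19.8,0]' | python3 steer.py; for i in 1 2; do echo '[0,0,0,-0.2,0,0,0,0.2,-0.6,0,0,0,0.2,-0.6,0]' | python3 steer.py|egrep 'pos|force';done
```

```text
time: 17.6
tool_pos: [0.5323, -0.045, 0.1081]
tcp_rot: [-0.0, 0.737, 0.676, -0.0]
wrist_force: [-3.5, 0.9, 5.7]
width: 0.121
grip_force: 30.0
tool_pos: [0.533, -0.045, 0.1105]
wrist_force: [-3.9, -0.0, -4.4]
grip_force: 30.0
tool_pos: [0.5341, -0.0452, 0.1138]
wrist_force: [-5.6, -1.6, -3.1]
grip_force: 30.0
```

```bash
for i in 1 2; do echo '[0,0,0,-0.2,0,0,0,0.2,-0.6,0,0,0,0.2,-0.6,0]' | python3 steer.py|egrep 'pos|force';done; python3 - <<'E'
from h import *
# bar path rel to shut pose: angle -> dx(case), dz; and current tool
s=env.get_state(); d=(s["tool_pos"]-[.5323,-.045,.1078]); print("now",d@X,d[2])
r=np.hypot(.148,.046); a0=np.arctan2(.046,-.148)
for t in np.radians([2,3,4,8,13,18,23,28,33,38,42,45,46]):
    print(round(np.degrees(t)),np.round([r*np.cos(a0-t)+.148,r*np.sin(a0-t)-.046],4))
E
```

```text
tool_pos: [0.5352, -0.0452, 0.117]
wrist_force: [-5.4, -1.4, -3.0]
grip_force: 30.0
tool_pos: [0.5364, -0.0453, 0.12]
wrist_force: [-4.8, -0.9, -2.8]
grip_force: 30.0
now 0.00409744586577365 0.012233961183225672
2 [0.0017 0.0051]
3 [0.0026 0.0077]
4 [0.0036 0.0102]
8 [0.0078 0.0201]
13 [0.0141 0.0321]
18 [0.0215 0.0435]
23 [0.0297 0.0542]
28 [0.0389 0.0641]
33 [0.0489 0.0732]
38 [0.0597 0.0814]
42 [0.0688 0.0872]
45 [0.0759 0.0912]
46 [0.0783 0.0924]
```

To row units: -0.0313 m is -6.26, -0.02 m is -4.

```bash
echo '[0,0,0.4,-0.8,0,0,0,0.8,-1.6,0,0,0,1.4,-2.8,0,0,0,2,-4,0,0,0,2.7,-5.2,0,0,0,3.48,-6.26,0,0,0,3.48,-6.26,0]' | python3 steer.py; python3 - <<'E'
from h import *
d=env.get_state()["tool_pos"]-[.5323,-.045,.1078]; print("now",d@X,d@Y,d[2])
E
```

```text
time: 19.98
tool_pos: [0.5526, -0.0467, 0.1517]
tcp_rot: [-0.001, 0.737, 0.676, -0.001]
wrist_force: [-12.3, -0.5, 2.4]
width: 0.115
grip_force: 30.0
now 0.020384485133164057 -1.725126645089111e-06 0.043926821882488615
```

To row units: -0.03 m is -6, 0.025 m is 5.

```bash
echo '[0,0,0.4,-1,0,0,0,1.2,-2.2,0,0,0,2,-3.2,0,0,0,3,-4.2,0,0,0,4,-5.1,0,0,0,5,-6,0,0,0,5,-6,0]' | python3 steer.py; python3 - <<'E'
from h import *
d=env.get_state()["tool_pos"]-[.5323,-.045,.1078]; print("now",d@X,d@Y,d[2])
E
```

```text
time: 20.85
tool_pos: [0.5785, -0.049, 0.1821]
tcp_rot: [-0.0, 0.737, 0.676, -0.0]
wrist_force: [-8.9, -0.3, 3.4]
width: 0.121
grip_force: 30.0
now 0.04633821162427036 -2.3000292493753627e-05 0.07434466733502854
```

To row units: 0.029 m is 5.8, 0.023 m is 4.6.

```bash
echo '[0,0,1,-0.9,0,0,0,2.2,-1.7,0,0,0,3.4,-2.4,0,0,0,4.6,-3.1,0,0,0,5.8,-3.7,0,0,0,5.8,-3.7,0,0,0,5.8,-3.7,0]' | python3 steer.py; python3 - <<'E'
from h import *
d=env.get_state()["tool_pos"]-[.5323,-.045,.1078]; p=[d@X-.148,d[2]+.046]; print("angle",162.73-np.degrees(np.arctan2(p[1],p[0])),np.hypot(*p))
a=env.camera("side")["frame"][120:320,240:460]
cv2.imwrite("pics/end.png",cv2.resize(a,(660,600),interpolation=2))
E
```

```text
time: 21.72
tool_pos: [0.6074, -0.0515, 0.2019]
tcp_rot: [0.0, 0.737, 0.676, 0.0]
wrist_force: [-11.4, -1.6, 14.4]
width: 0.116
grip_force: 30.0
angle 45.3329294932643 0.1578445435917627
```

View pics/end.png

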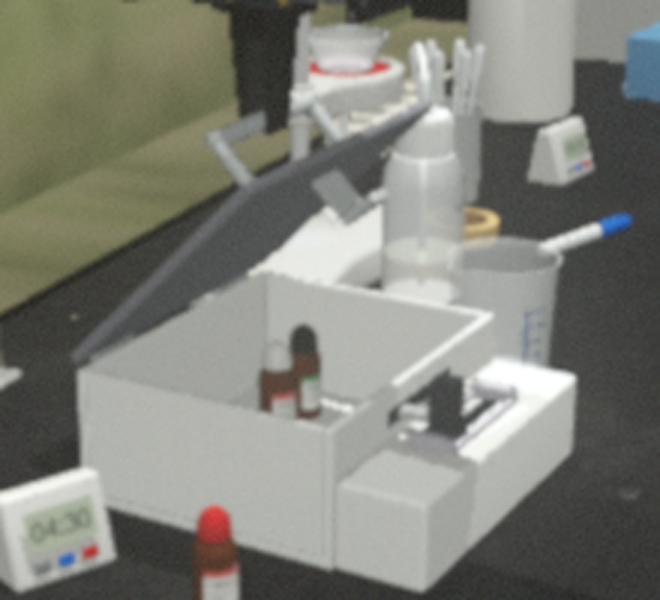

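The lid stands open at about 45°, with its front-right corner near (383,155) in full-frame pixels. The lock is at the left end and the bystanders haven't moved. I'll ease the radial force by 1 mm and check the angle against those pixels.

The manual's scale: shifts go in units of 5 mm. Converting my numbers, -0.001 m is -0.2.

```bash
echo '[0,0,-0.2,-0.2,0,0,0,-0.2,-0.2,0,0,0,-0.2,-0.2,0,0,0,-0.2,-0.2,0]' | python3 steer.py; python3 - <<'E'
from h import *
c=env.camera("side"); bar=np.array([.5337,-.0450,0])
d=env.get_state()["tool_pos"]-[.5323,-.045,.1078]; p=[d@X-.148,d[2]+.046]; print("angle",162.73-np.degrees(np.arctan2(p[1],p[0])))
for t in (40,45,50):
  a=np.radians(180-t)-np.arctan2(.005,.183)*0
  q=.183*np.array([np.cos(a),np.sin(a)])
  print(t,[proj(c,bar+(.148+q[0])*X+y*Y+[0,0,.095+q[1]])[0].round(1) for y in(.11,-.11)])
E
```

```text
time: 22.28
tool_pos: [0.6066, -0.0515, 0.2016]
tcp_rot: [0.0, 0.737, 0.676, 0.0]
wrist_force: [-7.5, -1.6, 5.0]
width: 0.119
grip_force: 30.0
angle 45.04168212822337
40 [array([327.1, 190.6]), array([385.8, 161.3])]
45 [array([321.4, 182.8]), array([381. , 154.8])]
50 [array([315.3, 175.6]), array([375.7, 148.7])]
```

The corner projection agrees with about 45° (predicted (381,155), seen (383,155)), and the hold is steady. I'm handing in.

```bash
python3 -c "
from cell import env
print(env.hand_in())"
```

```text
the job is handed in; nothing more can be done
None
```

The lid was caught when tugged, so I slid the lock to its left stop, raised the lid to about 45° and handed in with the gripper still holding the bar; two blemishes: the lock push peaked at 42 N at the wrist against the stop, and I viewed 11 pictures instead of 10.

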